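Pull the fume box flap shut with the hook rod

TASK

Take the red-handled hook rod from its rest, put its hook through the ring eye on the yellow flap standing open on the white fume box, and pull the flap fully shut with the hook without slamming it. Then unhook the rod and lay it back in the two cradles of its rest the way it lay, leaving the flap shut. Keep the gripper and arm off the flap and leave the other things on the bench where they are.

Things in the scene. Friction and masses are not known exactly. Their poses are not given: they have to be found in the camera images.
- pull_rod: loose hook rod, 0.12 kg: flat-sided red handle 114 long (x), 16 wide (y), 22 high (z), then a 7 mm steel rod along +x that bends square at x = 160.5 into a leg along -y (7 thick, ending in a 10 mm ball at y = -33). Origin: middle of the handle's underside; rod and leg axes lie 11 above it. Balances 10 ahead of the handle's middle. Grip across y, between the cradles
- grip (a point): middle of the rod's handle (11 above the rod's origin); axes as the rod
- hook_leg (a point): point on the hook's leg, midway along it: in the rod's axes 160.5, -17.5, 0 from the grip point; axes as the rod
- rod_rest: fixed rest for the rod: plate 120 x 75 x 8 with two grey cradles at x = -43 and +43, each 10 thick, 76 clear between. Each is a flat-bottomed slot 22 wide in y, floor at z = 40, mouth flaring to about 40 wide at z = 60. Origin: centre of the plate's underside; x runs along the slots; at the start the hook points to +x
- rest_seat (a point): where the middle of the handle (the grip point) lies when the rod is seated: 51 above the rest's origin; axes as the rest. Beyond the hook end stands a microscope, from world x = 0.60 on, y -0.13 to -0.41, up to 390 high: turn the rod clear of it, nearer the robot
- fume_box: fixed white box, 130 deep (x) x 120 wide (y) x 150 high, louvres on its front (-x) and a black hose stub at the back (+x). Origin: centre of its underside. Its front looks to the robot's right. The yellow flap on top is hinged along y at the rear: hinge axis at x = 60, z = 156
- flap (a joint): flap angle, rad: 0 fully shut (level, lying on the box), about 1.57 upright, more leans back; stop at 2.2. Stiff hinge (about 0.16 N m), it stays where it is left; about 2 N at the eye moves it
- eye (a point): centre of the steel ring eye at the middle of the flap's free edge; ring 26 inside, 36 outside, its hole looks along the hinge (box y). Axes turn with the flap, equal to the box's when shut. In box axes it lies at x = 60 - 143 cos(flap), y = 0, z = 156 + 143 sin(flap); the flap's edge ends 17 short of it
- spool: bystander: white solder spool, 62 across, 45 high; origin under its centre
- small_driver: bystander: black and red precision screwdriver lying flat, 126 long (y), 12 thick; origin under its centre
- tape: bystander: roll of cream tape lying flat, 44 across, 19 high; origin under its centre

How it is judged:
By the outcome, as a careful person would: the job done as asked, in the order asked, and still so for the second after the job is handed in, with the robot touching nothing.
It also fails if it takes over 64 s, if anything falls off the work surface, if the arm or the gripper's body presses on something with over 40 N, if the wrist force passes 120 N, or if a joint passes its speed limit or range.

ROBOT

A 6-joint arm with a two-finger parallel gripper is mounted at the origin on a cart in front of the work surface, level with it; the furniture and walls round the work are solid. World frame = base frame: x ahead of the robot, y to its left, z up, the work surface at z = 0. Lengths are in mm, angles in rad, forces in N, time in s.
With the tool pointing down it reaches from about 200 to 875 mm from the base axis. Payload 3.4 kg.
Tool frame: the origin (TCP) lies between the finger pads; the fingertips stand 14 mm ahead of it and the grasp point (between the pads) lies 5 mm behind it; z points along the fingers, y is the line along which they close (so a half turn about z gives the same grasp; the last joint's range is limited). The gripper opens to 94 mm and grips with 3 to 60 N. Pads are 16 mm wide; open, the fingers measure 119 mm over their backs; the gripper's body (75 mm by 177 mm) begins 78 mm behind the grasp point.
Start: joints at [1.025, 0.276, 1.505, -0, 1.361, -0.121], TCP at [237, 523.923, 219.493] pointing down, gripper open.
Joint ranges: [-2.89, 2.89], [-0.75, 2.08], [0.22, 2.7], [-1.18, 4.32], [0.11, 2.71], [-2.7, 2.7]. Speed limits (rad/s): [2.57, 2.57, 3.14, 3.14, 3.14, 3.14].

INTERFACE

Orientations are given as [roll, pitch, yaw] about the fixed x, y, z axes, in that order (R = Rz(yaw) Ry(pitch) Rx(roll)).
In Python, from plant import robot gives the robot as it stands.
- The arm moves only by the tool jog_arm, called after "Request:" by a JSON object that holds its "op" and its "data", one argument or row to a line. Schema: {"type":"object","properties":{"deltas":{"type":"array","items":{"type":"object","properties":{"r":{"type":"array","items":{"type":"number"},"minItems":3,"maxItems":3},"xyz":{"type":"array","items":{"type":"number"},"minItems":3,"maxItems":3},"finger_gap":{"type":"number"}},"additionalProperties":false,"required":["finger_gap"]},"minItems":1,"maxItems":12},"grip_force":{"type":"number"},"only":{"type":"string"},"quiet":{"type":"boolean"},"lines":{"type":"string"}},"required":["deltas"],"additionalProperties":false}. deltas is a list of rows, 1 to 12 of them, each an object with the fields r (a list: a rotation vector rx, ry, rz in rad), xyz (a list: dx, dy, dz in mm), finger_gap (the finger opening in mm); a field left out counts as zero (the opening has to be given); each row is the pose to reach, as a shift and turn from the pose commanded when the call began, along the tool's axes at that moment; what a row does not reach only later rows make up. A row lasts 1/10 s, in which the tool goes at most 50 mm and 0.15 rad, less where a joint would pass 70% of its speed; a pose out of reach is approached as far as the arm can. The fingers move at their own pace and stop on an object; grip_force is the grip in N (left out, the last holds). Time passes only in rows, so rows that do not move let the fingers close. The tool returns the time, the measured TCP pose, the force, the opening and the grip force at its end. only (a regular expression) keeps the lines of the reply that match it, lines (a string "A,B") keeps lines A to B, and quiet returns only ok. Input that does not fit is refused with a message, and nothing moves.
- robot.get_obs(): the state, without advancing time (a new reading comes with each control period).
- robot.grab_frame(name): name is "scene" or "top"; returns the picture (420x560x3 uint8, blue, green, red); there is no depth.
- robot.get_calibration(name): a dict with "intrinsics" (3x3 intrinsics, pixels), "xyz" and "rotation" of the camera in the world. Camera axes: x right, y down, z forward; pixel columns grow to the right and rows downward; lengths in mm; the calibration is good to about 2 mm. A picture is of the moment at which its call begins. get_calibration takes no time and is no camera call.
- robot.close_job(): hands the job in; it is judged then, once.
The state is a dict: "time_s": time; "joint_pos": joint angles; "qvel": joint speeds; "tau": joint torques, N m; "tcp_pos": TCP position; "eef_rot": TCP orientation; "ft_force": force on the tool from outside, world axes, zero at the start; "torque": the same for the moment, N m; "width": finger opening in mm; "gripper_force": force on a finger pad.
Only numpy, scipy, OpenCV 4.12 (cv2) and the standard library are available. Lean on these libraries where they do the work, as an engineer would, in place of code of your own. Each camera call takes 0.05 s, during which the arm holds its last target. There are 200 camera calls.

## Working session

There is one attempt and no reset: what is moved stays moved. The work goes in short steps, Python scripts to look and compute and a tool call to move; the robot and the scene stay as the last step left them, time stands still between calls to the robot, and variables do not carry over. Pictures are saved under pics/ and viewed, at most 10 in all, crops included, and the job is handed in when it is done.

```bash
ls; mkdir -p pics; python3 - <<'E'
from plant import robot
import cv2
for n in("scene","top"):
    f=robot.grab_frame(n);cv2.imwrite(f"pics/{n}0.png",f)
    c=robot.get_calibration(n);print(n,c)
print(robot.get_obs())
E
```

```text
pics
plant.py
scene {'intrinsics': array([[530.26157578,   0.        , 280.68578853],
       [  0.        , 530.26157578, 213.00886614],
       [  0.        ,   0.        ,   1.        ]]), 'xyz': array([-69.89871207, 384.448994  , 652.7223904 ]), 'rotation': array([-2.16723992,  0.00302218, -2.30171254])}
top {'intrinsics': array([[468.87016021,   0.        , 281.88013035],
       [  0.        , 468.87016021, 200.87292193],
       [  0.        ,   0.        ,   1.        ]]), 'xyz': array([ 407.44715281, -167.85529184, 1218.45558088]), 'rotation': array([-3.03890628,  0.02827663, -1.54692275])}
{'time_s': 0.1, 'joint_pos': array([ 1.02500916e+00,  2.76512314e-01,  1.50600108e+00, -1.07924569e-05,
        1.36069984e+00, -1.20984574e-01]), 'qvel': array([ 1.09662561e-03, -2.25420478e-03, -4.11245653e-03,  4.88956676e-04,
       -4.88855727e-05,  6.03220425e-04]), 'tau': array([ 1.88250757e-03, -4.05456662e+01, -2.37779653e+01,  7.06000440e-02,
        2.98869191e-02, -3.42403166e-05]), 'tcp_pos': array([236.72594162, 523.47303842, 218.70448738]), 'eef_rot': array([-3.13998264e+00, -1.85113010e-04,  2.71679217e+00]), 'ft_force': array([-0.03723949,  0.84324809,  1.07513756]), 'torque': array([ 0.019169  , -0.04712732, -0.02848757]), 'gripper_force': 0.0, 'width': 93.98864739505686}
```

View pics/scene0.png

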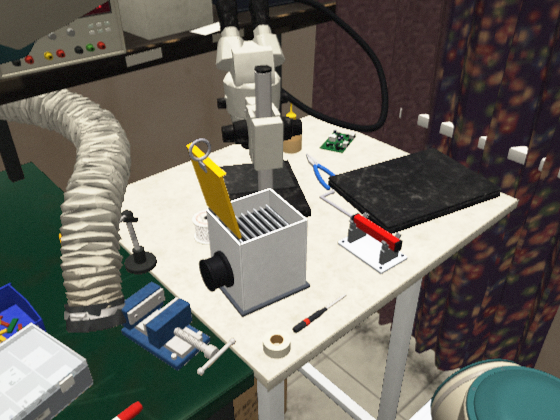

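View pics/top0.png

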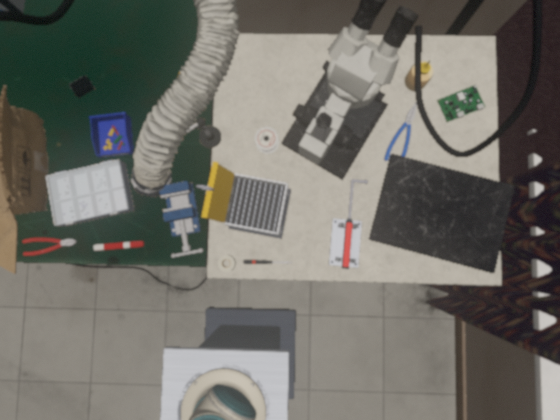

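The scene view shows the open flap with its ring at about (201,148), the box at (258,250) and the red handle at (377,231). In the top view the flap is at (217,193) with the ring near (205,187), the box at (258,205) and the handle at (347,243) with its hook leg at (360,182). Next I'll take measurements and view enlarged crops.

```bash
cat > h.py <<'E'
import numpy as np, cv2
from scipy.spatial.transform import Rotation as Ro
from plant import robot
def cam(n):
    c=robot.get_calibration(n); return c["intrinsics"],np.array(c["xyz"]),Ro.from_euler("xyz",c["rotation"]).as_matrix()
def ray(n,p):
    K,t,R=cam(n); d=R@np.linalg.inv(K)@[p[0],p[1],1]; return t,d/np.linalg.norm(d)
def plane(n,p,z):
    t,d=ray(n,p); return t+d*(z-t[2])/d[2]
def proj(n,X):
    K,t,R=cam(n); v=K@R.T@(np.array(X,float)-t); return v[:2]/v[2]
def tri(ps,pt):
    t1,d1=ray("scene",ps);t2,d2=ray("top",pt)
    s=np.linalg.lstsq(np.c_[d1,-d2],t2-t1,rcond=None)[0]
    a,b=t1+d1*s[0],t2+d2*s[1]; return (a+b)/2,np.linalg.norm(a-b)
def red(f):
    h=cv2.cvtColor(f,cv2.COLOR_BGR2HSV); return (((h[...,0]<8)|(h[...,0]>172))&(h[...,1]>150)&(h[...,2]>70)).astype(np.uint8)
def yel(f):
    h=cv2.cvtColor(f,cv2.COLOR_BGR2HSV); return ((h[...,0]>18)&(h[...,0]<32)&(h[...,1]>150)&(h[...,2]>70)).astype(np.uint8)
def blobs(m,a=30):
    n,l,s,c=cv2.connectedComponentsWithStats(m)
    return [(c[i].round(1),s[i]) for i in range(1,n) if s[i,4]>a]
E
python3 - <<'E'
from h import *
s=cv2.imread("pics/scene0.png");t=cv2.imread("pics/top0.png")
for n,f in(("scene",s),("top",t)):
    print(n,"red",blobs(red(f)),"yel",blobs(yel(f)))
m=red(t);l=cv2.connectedComponents(m)[1];
i=l[243,347]; pts=np.argwhere(l==i)[:,::-1].astype(np.float32)
r=cv2.minAreaRect(pts);print(r)
c=pts.mean(0);print("handle",plane("top",c,51))
b=cv2.boxPoints(r);print([plane("top",q,51)[:2].round(1) for q in b])
a=cv2.resize(t[155:275,185:385],None,fx=4,fy=4,interpolation=2)[:, :800]
cv2.imwrite("pics/a.png",a)
b=np.hstack([cv2.resize(s[125:275,180:310],None,fx=4,fy=4,interpolation=2),])
cv2.imwrite("pics/b.png",b)
E
```

```text
scene red [(array([100.3,  44.8]), array([97, 42,  8,  7, 36], dtype=int32)), (array([60.1, 52.9]), array([56, 50,  9,  7, 43], dtype=int32)), (array([28.6, 58.8]), array([25, 55,  9,  9, 48], dtype=int32)), (array([375. , 230.5]), array([353, 214,  47,  37, 592], dtype=int32)), (array([130.7, 411.1]), array([117, 401,  26,  19, 268], dtype=int32))] yel [(array([47.8, 55.4]), array([44, 52,  9,  8, 51], dtype=int32)), (array([290.9, 113.3]), array([286, 103,  10,  17,  79], dtype=int32)), (array([197.1, 151.6]), array([192, 145,  13,  13, 102], dtype=int32)), (array([216.6, 193.2]), array([ 191,  157,   51,   82, 1528], dtype=int32)), (array([  2.2, 334.7]), array([  0, 329,   7,  13,  44], dtype=int32))]
top red [(array([ 42.8, 239.5]), array([ 29, 238,  29,   4,  65], dtype=int32)), (array([137. , 243.9]), array([132, 241,  11,   6,  55], dtype=int32)), (array([113.3, 245.6]), array([105, 243,  17,   6,  89], dtype=int32)), (array([ 51. , 248.4]), array([ 44, 245,  15,   7,  32], dtype=int32)), (array([ 31.8, 252.9]), array([ 24, 251,  17,   4,  42], dtype=int32))] yel [(array([424.3,  67.4]), array([422,  64,   7,   8,  38], dtype=int32)), (array([215.4, 193.6]), array([201, 163,  29,  56, 889], dtype=int32))]
((279.5, 209.5), (419.0, 559.0), 90.0)
handle [ 505.30820331 -127.13305568   51.        ]
[array([1049.7,  632.9]), array([1061.7, -833.1]), array([  25.1, -796.1]), array([-19.9, 540.2])]
```

View pics/a.png

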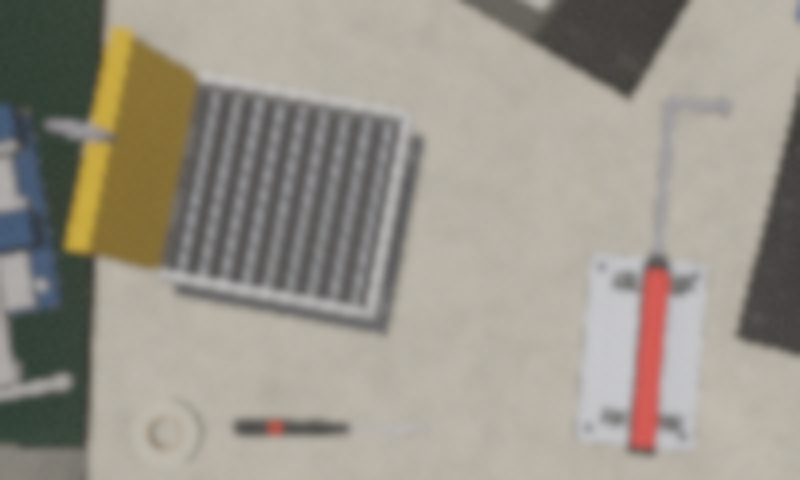

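View pics/b.png

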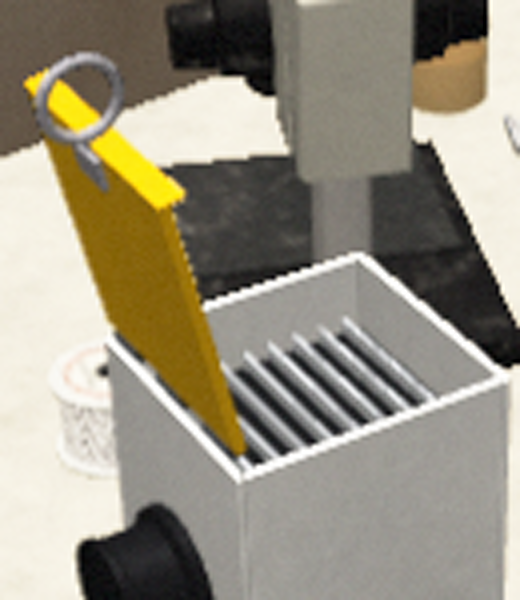

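Crop a gives rim corners and the ring edge-on, centred near top pixel (204.6,187.3). Crop b gives the ring centre near scene pixel (199.8,149.8).

```bash
python3 - <<'E'
from h import *
t=cv2.imread("pics/top0.png").astype(int)
m=((t[...,2]-t[...,1]>60)&(t[...,2]-t[...,0]>60)).astype(np.uint8); m[:,:330]=0;m[:,370:]=0;m[:200]=0;m[280:]=0
pts=np.argwhere(m)[:,::-1].astype(np.float32);r=cv2.minAreaRect(pts);print(r)
s=cv2.boxPoints(r);W=np.array([plane("top",q,51) for q in s]);print(W.round(1)[:,:2],W.mean(0))
P=np.array([plane("top",q,51)[:2] for q in pts]);d=np.linalg.svd(P-P.mean(0))[2][0];print("yaw pca",np.arctan(d[1]/d[0]),P.mean(0))
# hook: leg corner and ball from the crop
for q in((668,104),(726,106),(661,258)):print("hook",plane("top",(q[0]/4+185,q[1]/4+155),51)[:2].round(1))
# scene red centre
f=cv2.imread("pics/scene0.png");l=red(f);l[:,:340]=0;l[:,410:]=0;q=np.argwhere(l)[:,::-1].mean(0);print("tri handle",tri(q,P.mean(0)*0+pts.mean(0)))
A=[(378,317),(410,112),(200,78),(165,270)]
a=[(x/4+185,y/4+155) for x,y in A]
B=[(508,378),(0,0),(0,0),(0,0)]
ST=np.array([plane("top",q,150)[:2] for q in a]);print("rim top",ST.round(1),ST.mean(0))
b=[(307,219.5),(270,189.25),(207.5,209.25),(240.75,244.5)]
b=[(307,219.5),(270,189.25),(207.5,209.25),(240.75,244.5)]
SS=np.array([plane("scene",q,150)[:2] for q in b]);print("rim scene",SS.round(1),SS.mean(0))
for C in(ST,SS):
    v=(C[2]+C[3]-C[0]-C[1]);print("box yaw",np.arctan2(v[1],v[0]),np.linalg.norm(v)/2)
    v=(C[0]+C[3]-C[1]-C[2]);print("yaw y",np.arctan2(v[1],v[0])-np.pi/2,np.linalg.norm(v)/2)
print("eye",tri((199.75,149.75),(204.7,187.35)))
E
```

```text
((347.2296142578125, 244.0644073486328), (6.328354358673096, 44.44497299194336), 5.04245138168335)
[[ 369.3 -284. ]
 [ 478.5 -292.5]
 [ 477.4 -308.1]
 [ 368.3 -299.5]] [ 423.36376614 -296.0504277    51.        ]
yaw pca -0.0763190902577531 [ 422.55635299 -295.59818954]
hook [ 580.7 -306.4]
hook [ 580.1 -342.6]
hook [ 484.  -302.9]
tri handle (array([ 421.97784607, -295.49542683,   55.07565912]), np.float64(1.1200012986333567))
rim top [[ 440.4 -131.4]
 [ 558.4 -147. ]
 [ 575.8  -25.2]
 [ 464.4   -8.9]] [509.77442175 -78.09867704]
rim scene [[ 438.9 -128.3]
 [ 552.3 -145.4]
 [ 574.8  -23.7]
 [ 459.2   -4.6]] [506.30308885 -75.51014962]
box yaw 1.4027966530318248 123.92315481629012
yaw y 1.43294832233721 115.81834851675106
box yaw 1.398323175990097 124.53687085948317
yaw y 1.413854287445238 115.8860961919573
eye (array([524.56432405,  13.55524644, 296.13470417]), np.float64(3.687108518783324))
```

```bash
cat > g.py <<'E'
import sys; from h import *
def go(x,y,z,yaw):
    o=robot.get_obs(); R=Ro.from_euler("xyz",o["eef_rot"]); T=Ro.from_euler("xyz",[np.pi,0,yaw])
    print((R.inv()*T).as_rotvec().round(3), R.inv().apply(np.array([x,y,z])-o["tcp_pos"]).round(1),"t",round(o["time_s"],1),"q6",o["joint_pos"].round(2))
if __name__=="__main__": go(*map(float,sys.argv[1:]))
E
python3 g.py 290 100 330 1.3
```

Request:
{"op": "jog_arm", "data": {
  "deltas": [
    {"r": [0, 0, 0.15], "xyz": [-20, -33, -20], "finger_gap": 94},
    {"r": [0, 0, 0.3], "xyz": [-42, -68, -45], "finger_gap": 94},
    {"r": [0, 0, 0.45], "xyz": [-65, -105, -70], "finger_gap": 94},
    {"r": [0, 0, 0.6], "xyz": [-88, -143, -95], "finger_gap": 94},
    {"r": [0, 0, 0.75], "xyz": [-111, -180, -111], "finger_gap": 94},
    {"r": [0, 0, 0.9], "xyz": [-134, -217, -111], "finger_gap": 94},
    {"r": [0, 0, 1.05], "xyz": [-157, -254, -111], "finger_gap": 94},
    {"r": [0, 0, 1.2], "xyz": [-180, -291, -111], "finger_gap": 94},
    {"r": [0, 0, 1.3], "xyz": [-203, -328, -111], "finger_gap": 94},
    {"r": [0, 0, 1.417], "xyz": [-223, -364, -111], "finger_gap": 94},
    {"r": [0, 0, 1.417], "xyz": [-223, -364, -111], "finger_gap": 94},
    {"r": [0, 0, 1.417], "xyz": [-223, -364, -111], "finger_gap": 94}
  ],
  "grip_force": 60
}}

```text
time_s: 1.3
tcp_pos: [290.1, 99.8, 330.3]
eef_rot: [-3.141, -0.001, 1.297]
ft_force: [-0.1, 0.6, -0.2]
width: 93.9
gripper_force: 0.0
```

```bash
python3 g.py 421.5 -295.6 150 -.073
```

```text
[-1.00e-03 -0.00e+00  1.37e+00] [-345.2  233.6  180. ] t 1.3 q6 [ 0.1  -0.2   1.74  0.    1.6   0.38]
```

Request:
{"op": "jog_arm", "data": {
  "deltas": [
    {"r": [0, 0, 0.13], "xyz": [-33, 22, 0], "finger_gap": 94},
    {"r": [0, 0, 0.27], "xyz": [-68, 46, 0], "finger_gap": 94},
    {"r": [0, 0, 0.41], "xyz": [-103, 70, 0], "finger_gap": 94},
    {"r": [0, 0, 0.55], "xyz": [-138, 94, 0], "finger_gap": 94},
    {"r": [0, 0, 0.69], "xyz": [-173, 118, 0], "finger_gap": 94},
    {"r": [0, 0, 0.83], "xyz": [-208, 142, 20], "finger_gap": 94},
    {"r": [0, 0, 0.97], "xyz": [-243, 166, 50], "finger_gap": 94},
    {"r": [0, 0, 1.11], "xyz": [-278, 190, 90], "finger_gap": 94},
    {"r": [0, 0, 1.25], "xyz": [-313, 214, 130], "finger_gap": 94},
    {"r": [0, 0, 1.37], "xyz": [-345, 233.6, 170], "finger_gap": 94},
    {"r": [0, 0, 1.37], "xyz": [-345, 233.6, 180], "finger_gap": 94},
    {"r": [0, 0, 1.37], "xyz": [-345, 233.6, 180], "finger_gap": 94}
  ]
}}

```text
time_s: 2.5
tcp_pos: [423.0, -292.7, 146.1]
eef_rot: [-3.136, 0.006, -0.068]
ft_force: [-0.3, 0.2, 0.1]
width: 94.2
gripper_force: 0.0
```

```bash
python3 g.py 421.5 -295.6 46 -.073
python3 - <<'E'
from h import *
a=robot.grab_frame("scene");b=robot.grab_frame("top")
cv2.imwrite("pics/c.png",np.hstack([cv2.resize(a[120:320,300:500],(400,400)),cv2.resize(b[150:290,290:430],(400,400))]))
E
```

```text
[-0.006  0.006  0.005] [ -0.6   3.6 100.1] t 2.5 q6 [-0.74  0.24  1.74  0.    1.16  0.9 ]
```

View pics/c.png

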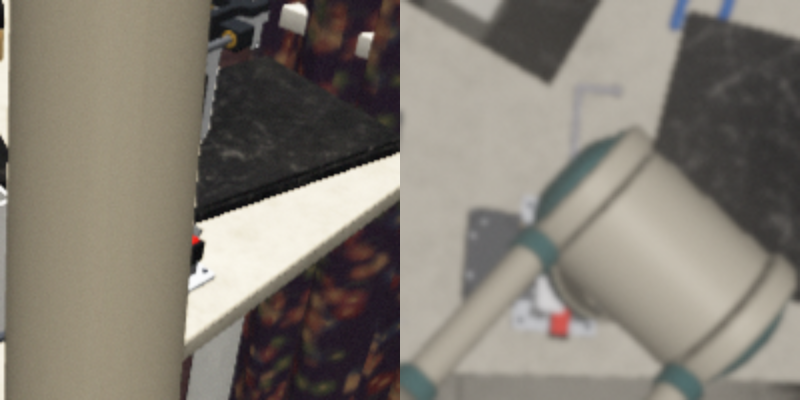

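The arm hides the handle in both views, and only the hook corner shows in the top view. I'll let it settle and lower using the measured pose.

Request:
{"op": "jog_arm", "data": {
  "deltas": [
    {"finger_gap": 94},
    {"finger_gap": 94}
  ]
}}

```text
time_s: 2.8
tcp_pos: [423.8, -293.7, 152.3]
eef_rot: [3.14, -0.003, -0.068]
ft_force: [0.5, 0.0, 0.1]
width: 93.9
gripper_force: 0.0
```

```bash
python3 g.py 421.5 -295.6 46 -.073
```

```text
[ 0.002 -0.003  0.005] [ -2.5   1.8 106.3] t 2.8 q6 [-0.74  0.23  1.74  0.    1.16  0.9 ]
```

Request:
{"op": "jog_arm", "data": {
  "deltas": [
    {"r": [0, 0, 0.005], "xyz": [-1, 1, 10], "finger_gap": 94},
    {"r": [0, 0, 0.005], "xyz": [-2, 1.5, 25], "finger_gap": 94},
    {"r": [0, 0, 0.005], "xyz": [-2, 1.8, 40], "finger_gap": 94},
    {"r": [0, 0, 0.005], "xyz": [-2, 1.8, 55], "finger_gap": 94},
    {"r": [0, 0, 0.005], "xyz": [-2, 1.8, 70], "finger_gap": 94},
    {"r": [0, 0, 0.005], "xyz": [-2, 1.8, 80], "finger_gap": 94},
    {"r": [0, 0, 0.005], "xyz": [-2, 1.8, 88], "finger_gap": 94},
    {"r": [0, 0, 0.005], "xyz": [-2, 1.8, 95], "finger_gap": 94},
    {"r": [0, 0, 0.005], "xyz": [-2, 1.8, 101], "finger_gap": 94},
    {"r": [0, 0, 0.005], "xyz": [-2, 1.8, 104], "finger_gap": 94},
    {"r": [0, 0, 0.005], "xyz": [-2, 1.8, 104], "finger_gap": 94},
    {"r": [0, 0, 0.005], "xyz": [-2, 1.8, 104], "finger_gap": 94}
  ]
}}

```text
time_s: 4.0
tcp_pos: [421.0, -296.4, 46.6]
eef_rot: [3.141, -0.0, -0.075]
ft_force: [1.1, 0.7, -0.3]
width: 94.1
gripper_force: 0.0
```

```bash
python3 g.py 421.5 -295.6 46 -.073
```

```text
[ 0.    -0.    -0.002] [ 0.5 -0.8  0.6] t 4.0 q6 [-0.75  0.35  1.88  0.    0.91  0.9 ]
```

Close on the handle.

Request:
{"op": "jog_arm", "data": {
  "deltas": [
    {"xyz": [0, 0, 0.5], "finger_gap": 60},
    {"xyz": [0, 0, 0.5], "finger_gap": 30},
    {"xyz": [0, 0, 0.5], "finger_gap": 10},
    {"xyz": [0, 0, 0.5], "finger_gap": 0},
    {"xyz": [0, 0, 0.5], "finger_gap": 0},
    {"xyz": [0, 0, 0.5], "finger_gap": 0},
    {"xyz": [0, 0, 0.5], "finger_gap": 0},
    {"xyz": [0, 0, 0.5], "finger_gap": 0},
    {"xyz": [0, 0, 0.5], "finger_gap": 0},
    {"xyz": [0, 0, 0.5], "finger_gap": 0}
  ],
  "grip_force": 60
}}

```text
time_s: 5.0
tcp_pos: [420.8, -296.3, 45.9]
eef_rot: [3.141, -0.0, -0.075]
ft_force: [-0.5, 0.3, -0.3]
width: 17.1
gripper_force: 0.2
```

```bash
python3 -c "
from plant import robot;o=robot.get_obs();print(o)"
```

```text
{'time_s': 5.0, 'joint_pos': array([-7.48754788e-01,  3.48165591e-01,  1.88451178e+00, -4.04514625e-05,
        9.08779174e-01,  8.97172216e-01]), 'qvel': array([ 0.00099815,  0.00038516, -0.00044822, -0.00322689, -0.00401592,
       -0.00022892]), 'tau': array([ 2.63217855e-01, -3.85688102e+01, -1.74430704e+01,  1.86712607e-01,
        7.27460347e-02, -4.04319915e-03]), 'tcp_pos': array([ 420.78868173, -296.30482957,   45.92849919]), 'eef_rot': array([ 3.14148281e+00, -8.64675090e-05, -7.51058088e-02]), 'ft_force': array([-0.488019  ,  0.31559682, -0.34088237]), 'torque': array([-0.0889644 ,  0.19286594, -0.0148697 ]), 'gripper_force': 0.22967864759266376, 'width': 17.13873479149187}
```

Request:
{"op": "jog_arm", "data": {
  "deltas": [
    {"finger_gap": 0},
    {"finger_gap": 0},
    {"finger_gap": 0},
    {"finger_gap": 0}
  ],
  "grip_force": 60
}}

```text
time_s: 5.4
tcp_pos: [420.8, -296.3, 46.0]
eef_rot: [3.142, -0.0, -0.075]
ft_force: [0.1, -0.4, -0.3]
width: 15.6
gripper_force: 60.0
```

Request:
{"op": "jog_arm", "data": {
  "deltas": [
    {"xyz": [0, 0, -4], "finger_gap": 0},
    {"xyz": [0, 0, -12], "finger_gap": 0},
    {"xyz": [0, 0, -22], "finger_gap": 0},
    {"xyz": [0, 0, -34], "finger_gap": 0},
    {"xyz": [-4, 0, -48], "finger_gap": 0},
    {"xyz": [-12, 0, -65], "finger_gap": 0},
    {"xyz": [-24, 0, -85], "finger_gap": 0},
    {"xyz": [-38, 0, -110], "finger_gap": 0},
    {"xyz": [-52, 0, -135], "finger_gap": 0},
    {"xyz": [-64, 0, -158], "finger_gap": 0},
    {"xyz": [-70, 0, -170], "finger_gap": 0},
    {"xyz": [-72, 0, -175], "finger_gap": 0}
  ]
}}

```text
time_s: 6.6
tcp_pos: [349.0, -291.2, 222.8]
eef_rot: [3.139, -0.002, -0.076]
ft_force: [0.4, -0.5, -1.3]
width: 15.9
gripper_force: 60.0
```

```bash
python3 g.py 350 -280 291 1.41
```

```text
[ 0.004 -0.    -1.486] [  0.3 -11.1 -68.2] t 6.6 q6 [-0.85  0.09  1.74  0.    1.31  0.8 ]
```

Request:
{"op": "jog_arm", "data": {
  "deltas": [
    {"r": [0, 0, -0.08], "xyz": [0, 0, -5], "finger_gap": 0},
    {"r": [0, 0, -0.2], "xyz": [0, 0, -15], "finger_gap": 0},
    {"r": [0, 0, -0.34], "xyz": [0, 0, -28], "finger_gap": 0},
    {"r": [0, 0, -0.48], "xyz": [0, 0, -40], "finger_gap": 0},
    {"r": [0, 0, -0.62], "xyz": [0, 0, -52], "finger_gap": 0},
    {"r": [0, 0, -0.76], "xyz": [0, 0, -62], "finger_gap": 0},
    {"r": [0, 0, -0.9], "xyz": [0, 0, -68], "finger_gap": 0},
    {"r": [0, 0, -1.04], "xyz": [0, 0, -70], "finger_gap": 0},
    {"r": [0, 0, -1.18], "xyz": [0, 0, -70], "finger_gap": 0},
    {"r": [0, 0, -1.32], "xyz": [0, 0, -70], "finger_gap": 0},
    {"r": [0, 0, -1.42], "xyz": [0, 0, -70], "finger_gap": 0},
    {"r": [0, 0, -1.48], "xyz": [0, 0, -70], "finger_gap": 0}
  ]
}}

```text
time_s: 7.8
tcp_pos: [349.1, -290.5, 290.0]
eef_rot: [-3.14, -0.001, 1.408]
ft_force: [-0.3, 0.3, -1.2]
width: 15.7
gripper_force: 60.0
```

```bash
python3 g.py 432.2 -134 291 1.41
```

```text
[-0.001 -0.001 -0.002] [167.9  56.6  -0.8] t 7.8 q6 [-0.85  0.06  1.61  0.    1.48 -0.69]
```

Request:
{"op": "jog_arm", "data": {
  "deltas": [
    {"xyz": [6, 2, 0], "finger_gap": 0},
    {"xyz": [20, 7, 0], "finger_gap": 0},
    {"xyz": [38, 13, 0], "finger_gap": 0},
    {"xyz": [58, 20, 0], "finger_gap": 0},
    {"xyz": [78, 27, 0], "finger_gap": 0},
    {"xyz": [98, 34, 0], "finger_gap": 0},
    {"xyz": [118, 41, 0], "finger_gap": 0},
    {"xyz": [136, 47, 0], "finger_gap": 0},
    {"xyz": [152, 52, 0], "finger_gap": 0},
    {"xyz": [162, 55, 0], "finger_gap": 0},
    {"xyz": [168, 56.6, -0.8], "finger_gap": 0},
    {"xyz": [168, 56.6, -0.8], "finger_gap": 0}
  ]
}}

```text
time_s: 9.0
tcp_pos: [432.7, -134.0, 291.6]
eef_rot: [-3.141, -0.0, 1.405]
ft_force: [0.6, -0.1, -1.0]
width: 15.6
gripper_force: 60.0
```

Request:
{"op": "jog_arm", "data": {
  "deltas": [
    {"finger_gap": 0},
    {"finger_gap": 0}
  ]
}}

```text
time_s: 9.2
tcp_pos: [432.3, -135.0, 291.7]
eef_rot: [-3.142, 0.0, 1.404]
ft_force: [0.2, 1.5, -0.9]
width: 15.5
gripper_force: 60.0
```

```bash
python3 - <<'E'
from h import *
a=robot.grab_frame("scene");b=robot.grab_frame("top")
cv2.imwrite("pics/d.png",np.hstack([cv2.resize(a[110:230,150:270],(400,400),interpolation=2),cv2.resize(b[140:260,180:300],(400,400),interpolation=2)]))
E
python3 g.py 432.2 -134 291 1.41
```

```text
[-0.     0.    -0.006] [ 1.  -0.3  0.7] t 9.3 q6 [-0.46  0.05  1.61 -0.    1.48 -0.29]
```

View pics/d.png

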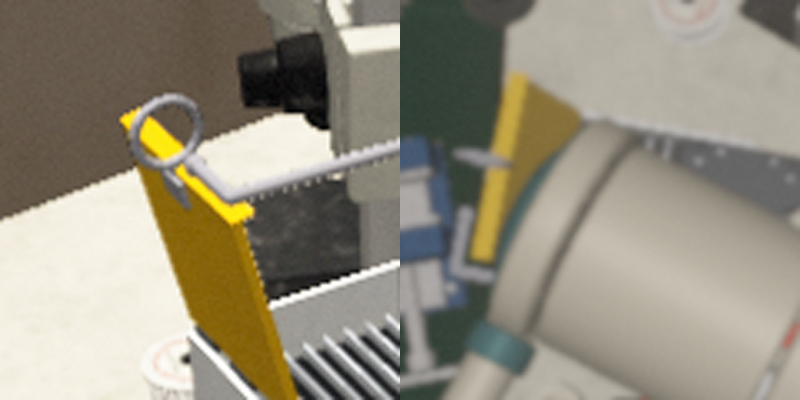

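The scene crop shows the leg corner at (218.4,167.6), the ball near (208.5,158.9) and the ring at (199.8,149.3). The top crop shows the corner at (197.4,221), the ball at (199.2,203.6) and the ring at (204.3,187.1). I'll triangulate these relative to one another.

```bash
python3 - <<'E'
from h import *
e=np.array([np.cos(1.405),np.sin(1.405),0]);n=np.array([-e[1],e[0],0])
C=tri((218.4,167.6),(197.4,221.));B=tri((208.5,158.9),(199.2,203.6));E=tri((199.8,149.4),(204.3,187.2))
print(C,B,E)
o=robot.get_obs()["tcp_pos"]+[0,0,5]
Cm=o+160.5*e;Bm=Cm-33*n;print("model",Cm,Bm)
for nme,X in(("C",C[0]),("B",B[0]),("E",E[0])):
    print(nme,[round(float(v),1) for v in ((X-Cm)@e,(X-Cm)@n,X[2]-Cm[2])])
for X in(Cm,Bm):print(proj("scene",X),proj("top",X))
E
```

```text
(array([458.20569223,  26.33054009, 298.46804918]), np.float64(0.02144915954069029)) (array([491.2380785 ,  22.37856468, 297.70850047]), np.float64(4.978383877942293)) (array([524.49650258,  13.89829424, 296.92950168]), np.float64(4.466233215068833))
model [458.80456131  23.30819448 296.74795411] [491.35204037  17.86194741 296.74795411]
C [2.9, 1.1, 1.7]
B [4.4, -32.1, 1.0]
E [1.6, -66.3, 0.2]
[220.02240844 167.81450848] [199.10734253 220.77985321]
[209.3716022  158.14749968] [202.52031705 204.46285374]
```

Request:
{"op": "jog_arm", "data": {
  "deltas": [
    {"xyz": [-1, 1, 1], "finger_gap": 0},
    {"xyz": [-2, 4, 1], "finger_gap": 0},
    {"xyz": [-2, 9, 1], "finger_gap": 0},
    {"xyz": [-2, 14, 1], "finger_gap": 0},
    {"xyz": [-2, 19, 1], "finger_gap": 0},
    {"xyz": [-2, 24, 1], "finger_gap": 0},
    {"xyz": [-2, 29, 1], "finger_gap": 0},
    {"xyz": [-2, 34, 1], "finger_gap": 0},
    {"xyz": [-2, 39, 1], "finger_gap": 0},
    {"xyz": [-2, 44, 1], "finger_gap": 0},
    {"xyz": [-2, 48, 1], "finger_gap": 0},
    {"xyz": [-2, 49, 1], "finger_gap": 0}
  ]
}}

```text
time_s: 10.5
tcp_pos: [481.0, -144.6, 290.6]
eef_rot: [-3.142, -0.0, 1.405]
ft_force: [-1.0, 0.0, -0.8]
width: 15.5
gripper_force: 60.0
```

```bash
python3 - <<'E'
from h import *
a=robot.grab_frame("scene");b=robot.grab_frame("top")
cv2.imwrite("pics/e.png",np.hstack([cv2.resize(a[110:230,150:270],(400,400),interpolation=2),cv2.resize(b[140:260,180:300],(400,400),interpolation=2)]))
print(robot.get_obs())
E
```

```text
{'time_s': 10.6, 'joint_pos': array([-4.30952296e-01,  1.31047332e-01,  1.52030977e+00,  7.88009132e-05,
        1.49048533e+00, -2.65038784e-01]), 'qvel': array([ 0.00075083, -0.00613157,  0.00589442,  0.0012189 ,  0.00335065,
       -0.00204632]), 'tau': array([ 1.91064714e-02, -3.29615951e+01, -2.51656848e+01,  9.42730531e-02,
        9.45225038e-03,  4.06316773e-03]), 'tcp_pos': array([ 480.62001459, -144.56020476,  290.67413475]), 'eef_rot': array([-3.14137218e+00, -1.41230332e-04,  1.40487647e+00]), 'ft_force': array([ 0.17967268,  0.6286393 , -0.74301764]), 'torque': array([-0.0576375 ,  0.08253398,  0.03063479]), 'gripper_force': 59.989312291145325, 'width': 15.814038062423062}
```

View pics/e.png

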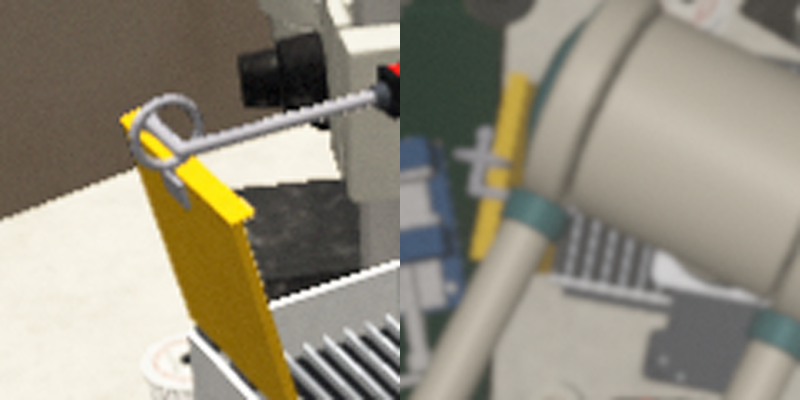

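The hook leg is through the ring: in the scene crop it passes through the ring at (165,130), and in the top crop it crosses the ring. Next I pull along the arc.

Request:
{"op": "jog_arm", "data": {
  "deltas": [
    {"xyz": [-4, 0, -1], "finger_gap": 0},
    {"xyz": [-9, 0, -2], "finger_gap": 0},
    {"xyz": [-18, 0, -3], "finger_gap": 0},
    {"xyz": [-27, 0, -3.8], "finger_gap": 0},
    {"xyz": [-35, 0, -3.7], "finger_gap": 0},
    {"xyz": [-43, 0, -3.2], "finger_gap": 0},
    {"xyz": [-51, 0, -2.4], "finger_gap": 0},
    {"xyz": [-59, 0, -1.2], "finger_gap": 0},
    {"xyz": [-66, 0, 0.4], "finger_gap": 0},
    {"xyz": [-73, 0, 2], "finger_gap": 0},
    {"xyz": [-80, 0, 4.4], "finger_gap": 0},
    {"xyz": [-86, 0, 7], "finger_gap": 0}
  ]
}}

```text
time_s: 11.8
tcp_pos: [466.2, -230.0, 283.5]
eef_rot: [3.142, -0.0, 1.405]
ft_force: [1.0, 1.7, -1.1]
width: 15.9
gripper_force: 60.0
```

```bash
python3 - <<'E'
from h import *
a=robot.grab_frame("scene");cv2.imwrite("pics/f0.png",a);print(blobs(yel(a)),robot.get_obs()["torque"])
E
```

```text
[(array([47.8, 55.4]), array([44, 52,  9,  8, 49], dtype=int32)), (array([290.9, 113.3]), array([286, 103,  10,  17,  79], dtype=int32)), (array([234.6, 186.1]), array([ 209,  136,   57,  102, 3168], dtype=int32)), (array([  2.2, 334.7]), array([  0, 329,   7,  13,  44], dtype=int32))] [-0.05309813  0.1098748   0.04890294]
```

Request:
{"op": "jog_arm", "data": {
  "deltas": [
    {"xyz": [-6.7, 0, 2.5], "finger_gap": 0},
    {"xyz": [-13, 0, 5.8], "finger_gap": 0},
    {"xyz": [-19.3, 0, 9.4], "finger_gap": 0},
    {"xyz": [-25.4, 0, 13.1], "finger_gap": 0},
    {"xyz": [-31.2, 0, 17.3], "finger_gap": 0},
    {"xyz": [-36.9, 0, 21.8], "finger_gap": 0},
    {"xyz": [-42.4, 0, 26.4], "finger_gap": 0},
    {"xyz": [-47.5, 0, 31.4], "finger_gap": 0},
    {"xyz": [-52.5, 0, 36.5], "finger_gap": 0},
    {"xyz": [-57.2, 0, 41.9], "finger_gap": 0},
    {"xyz": [-61.4, 0, 47.6], "finger_gap": 0},
    {"xyz": [-65.5, 0, 53.4], "finger_gap": 0}
  ]
}}

```text
time_s: 13.05
tcp_pos: [455.4, -294.3, 229.9]
eef_rot: [3.142, -0.0, 1.405]
ft_force: [0.3, 1.5, -1.1]
width: 15.7
gripper_force: 60.0
```

Request:
{"op": "jog_arm", "data": {
  "deltas": [
    {"xyz": [-3.9, 0, 6], "finger_gap": 0},
    {"xyz": [-7.2, 0, 12.4], "finger_gap": 0},
    {"xyz": [-10.4, 0, 18.9], "finger_gap": 0},
    {"xyz": [-13.3, 0, 25.4], "finger_gap": 0},
    {"xyz": [-15.6, 0, 32.2], "finger_gap": 0},
    {"xyz": [-17.8, 0, 39], "finger_gap": 0},
    {"xyz": [-19.9, 0, 45.8], "finger_gap": 0},
    {"xyz": [-21.3, 0, 52.8], "finger_gap": 0},
    {"xyz": [-22, 0, 57], "finger_gap": 0},
    {"xyz": [-22.5, 0, 60], "finger_gap": 0},
    {"xyz": [-23, 0, 62.5], "finger_gap": 0},
    {"xyz": [-23.4, 0, 65], "finger_gap": 0}
  ]
}}

```text
time_s: 14.25
tcp_pos: [451.7, -317.1, 165.3]
eef_rot: [3.141, 0.0, 1.405]
ft_force: [-0.4, 0.0, -1.0]
width: 15.3
gripper_force: 60.0
```

```bash
python3 - <<'E'
from h import *
a=robot.grab_frame("scene");cv2.imwrite("pics/f.png",cv2.resize(a[100:300,200:470],None,fx=2.8,fy=2.8,interpolation=2));print(robot.get_obs()["torque"])
E
```

```text
[-0.05733722  0.06404767 -0.03098957]
```

View pics/f.png

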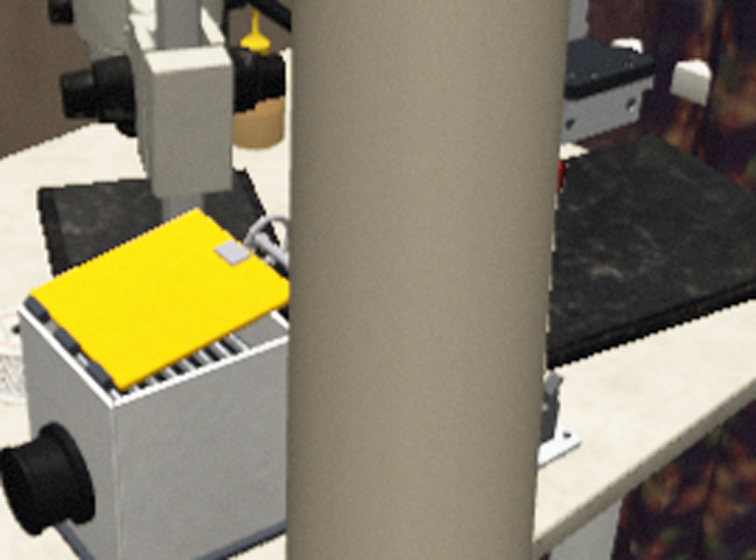

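The flap is nearly shut (about 0.2 rad) with the hook still in the ring. I'll do the last stretch slowly.

Request:
{"op": "jog_arm", "data": {
  "deltas": [
    {"xyz": [0, 0, 2], "finger_gap": 0},
    {"xyz": [0, 0, 4], "finger_gap": 0},
    {"xyz": [0, 0, 6], "finger_gap": 0},
    {"xyz": [0, 0, 8], "finger_gap": 0},
    {"xyz": [0, 0, 10], "finger_gap": 0},
    {"xyz": [0, 0, 12], "finger_gap": 0},
    {"xyz": [-0.3, 0, 14], "finger_gap": 0},
    {"xyz": [-0.3, 0, 15.5], "finger_gap": 0},
    {"xyz": [-0.3, 0, 17], "finger_gap": 0},
    {"xyz": [-0.3, 0, 18.5], "finger_gap": 0},
    {"xyz": [-0.3, 0, 20], "finger_gap": 0},
    {"xyz": [-0.3, 0, 21], "finger_gap": 0}
  ]
}}

```text
time_s: 15.5
tcp_pos: [451.6, -317.3, 144.2]
eef_rot: [-3.141, -0.0, 1.405]
ft_force: [0.1, 0.3, 0.2]
width: 15.5
gripper_force: 60.0
```

Request:
{"op": "jog_arm", "data": {
  "deltas": [
    {"xyz": [0, 0, 0.5], "finger_gap": 0},
    {"xyz": [0, 0, 1], "finger_gap": 0},
    {"xyz": [0, 0, 1.5], "finger_gap": 0},
    {"xyz": [0, 0, 2], "finger_gap": 0},
    {"xyz": [0, 0, 2.5], "finger_gap": 0},
    {"xyz": [0, 0, 3], "finger_gap": 0},
    {"xyz": [0, 0, 3], "finger_gap": 0}
  ]
}}

```text
time_s: 16.2
tcp_pos: [451.6, -317.3, 141.3]
eef_rot: [3.142, -0.0, 1.405]
ft_force: [-0.1, 0.3, 0.2]
width: 15.4
gripper_force: 60.0
```

```bash
python3 - <<'E'
from h import *
a=robot.grab_frame("scene");cv2.imwrite("pics/g.png",a)
m=yel(a);m[:130]=0;print(blobs(m,200))
o=[robot.get_obs()];print(o[0]["ft_force"],o[0]["torque"])
E
```

```text
[(array([257.3, 211.1]), array([ 211,  184,   92,   56, 2870], dtype=int32))]
[ 0.77943801  0.55980337 -0.19969618] [ 0.01652407  0.01958938 -0.00054378]
```

Request:
{"op": "jog_arm", "data": {
  "deltas": [
    {"xyz": [0, 0, 0.5], "finger_gap": 0},
    {"xyz": [0, 0, 1], "finger_gap": 0},
    {"xyz": [0, 0, 1.5], "finger_gap": 0},
    {"xyz": [0, 0, 2], "finger_gap": 0},
    {"xyz": [0, 0, 2.5], "finger_gap": 0},
    {"xyz": [0, 0, 3], "finger_gap": 0},
    {"xyz": [0, 0, 3], "finger_gap": 0},
    {"xyz": [0, 0, 3], "finger_gap": 0}
  ]
}}

```text
time_s: 17.05
tcp_pos: [451.8, -317.4, 138.6]
eef_rot: [3.141, -0.0, 1.405]
ft_force: [-0.5, -0.4, 3.4]
width: 15.4
gripper_force: 60.0
```

```bash
python3 - <<'E'
from h import *
a=robot.grab_frame("scene");cv2.imwrite("pics/g2.png",a)
m=yel(a);m[:130]=0;print(blobs(m,200))
o=robot.get_obs();print(o["ft_force"],o["torque"])
E
```

```text
[(array([257.3, 211.1]), array([ 211,  184,   92,   56, 2868], dtype=int32))]
[-0.42226241 -0.74940127  3.74663378] [ 0.7030137  -0.04806627  0.06476991]
```

The flap outline no longer changes while the hook force rises by about 4.5 N, so the flap is on its stop. I'll centre the leg in the ring and withdraw.

Request:
{"op": "jog_arm", "data": {
  "deltas": [
    {"xyz": [0, 0, -1.5], "finger_gap": 0},
    {"xyz": [0, 0, -3], "finger_gap": 0},
    {"xyz": [0, 0, -5], "finger_gap": 0},
    {"xyz": [0, 0, -7], "finger_gap": 0},
    {"xyz": [0, 0, -9], "finger_gap": 0},
    {"xyz": [0, 0, -11], "finger_gap": 0},
    {"xyz": [0, 0, -12], "finger_gap": 0},
    {"xyz": [0, 0, -12], "finger_gap": 0}
  ]
}}

```text
time_s: 17.9
tcp_pos: [451.7, -317.5, 150.5]
eef_rot: [3.141, 0.0, 1.405]
ft_force: [-1.2, -0.3, -0.5]
width: 16.0
gripper_force: 60.0
```

```bash
python3 - <<'E'
from h import *
a=robot.grab_frame("scene");b=robot.grab_frame("top")
m=yel(a);m[:130]=0;print(blobs(m,200));print(robot.get_obs()["ft_force"])
cv2.imwrite("pics/i.png",np.hstack([cv2.resize(a[160:260,210:310],(400,400),interpolation=2),cv2.resize(b[160:260,230:330],(400,400),interpolation=2)]))
E
```

```text
[(array([257.4, 211.1]), array([ 211,  184,   92,   56, 2867], dtype=int32))]
[-0.04507456  0.06996415 -1.17626729]
```

View pics/i.png

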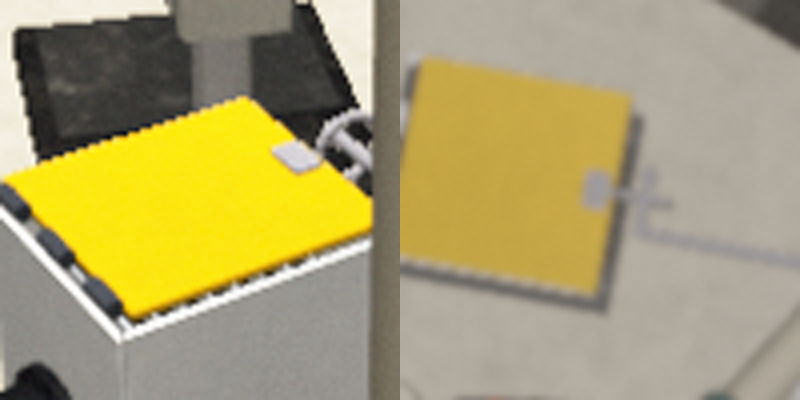

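The flap is shut and level. The top crop puts the leg at about (648,190), in the middle of the ring hole, so I'll withdraw along the leg.

Request:
{"op": "jog_arm", "data": {
  "deltas": [
    {"xyz": [0, -2, 0], "finger_gap": 0},
    {"xyz": [0, -6, 0], "finger_gap": 0},
    {"xyz": [0, -10, 0], "finger_gap": 0},
    {"xyz": [0, -15, 0], "finger_gap": 0},
    {"xyz": [0, -20, 0], "finger_gap": 0},
    {"xyz": [0, -25, 0], "finger_gap": 0},
    {"xyz": [0, -30, 0], "finger_gap": 0},
    {"xyz": [0, -35, 0], "finger_gap": 0},
    {"xyz": [0, -41, 0], "finger_gap": 0},
    {"xyz": [0, -48, 0], "finger_gap": 0},
    {"xyz": [0, -54, 0], "finger_gap": 0},
    {"xyz": [0, -58, 0], "finger_gap": 0}
  ]
}}

```text
time_s: 19.2
tcp_pos: [393.7, -307.6, 150.3]
eef_rot: [-3.141, -0.0, 1.405]
ft_force: [-0.3, 0.3, -0.7]
width: 15.7
gripper_force: 60.0
```

```bash
python3 - <<'E'
from h import *
a=robot.grab_frame("scene");cv2.imwrite("pics/j.png",a)
m=yel(a);m[:130]=0;print(blobs(m,200));print(robot.get_obs()["ft_force"])
E
python3 g.py 349 -291 150 -.075
```

```text
[(array([257.9, 211.1]), array([ 211,  184,   97,   56, 2899], dtype=int32))]
[-0.33700455  0.65140275 -1.67441665]
[-1.00e-03  0.00e+00  1.48e+00] [  8.9 -46.3   0.4] t 19.2 q6 [-0.8   0.21  1.77 -0.    1.16 -0.64]
```

Request:
{"op": "jog_arm", "data": {
  "deltas": [
    {"xyz": [0, -4, -6], "finger_gap": 0},
    {"xyz": [0, -10, -18], "finger_gap": 0},
    {"xyz": [2, -18, -34], "finger_gap": 0},
    {"xyz": [4, -26, -50], "finger_gap": 0},
    {"xyz": [6, -34, -64], "finger_gap": 0},
    {"xyz": [8, -42, -72], "finger_gap": 0},
    {"r": [0, 0, 0.08], "xyz": [8.9, -46, -75], "finger_gap": 0},
    {"r": [0, 0, 0.2], "xyz": [8.9, -46, -75], "finger_gap": 0},
    {"r": [0, 0, 0.34], "xyz": [8.9, -46, -75], "finger_gap": 0},
    {"r": [0, 0, 0.48], "xyz": [8.9, -46, -75], "finger_gap": 0},
    {"r": [0, 0, 0.62], "xyz": [8.9, -46, -75], "finger_gap": 0},
    {"r": [0, 0, 0.76], "xyz": [8.9, -46, -75], "finger_gap": 0}
  ]
}}

```text
time_s: 20.45
tcp_pos: [350.2, -291.2, 225.8]
eef_rot: [3.141, -0.0, 0.639]
ft_force: [-0.3, -0.1, -0.2]
width: 15.5
gripper_force: 60.0
```

Request:
{"op": "jog_arm", "data": {
  "deltas": [
    {"r": [0, 0, 0.14], "finger_gap": 0},
    {"r": [0, 0, 0.28], "finger_gap": 0},
    {"r": [0, 0, 0.42], "finger_gap": 0},
    {"r": [0, 0, 0.54], "finger_gap": 0},
    {"r": [0, 0, 0.64], "finger_gap": 0},
    {"r": [0, 0, 0.7], "finger_gap": 0},
    {"r": [0, 0, 0.72], "finger_gap": 0},
    {"r": [0, 0, 0.72], "finger_gap": 0},
    {"r": [0, 0, 0.72], "finger_gap": 0}
  ]
}}

```text
time_s: 21.35
tcp_pos: [350.4, -291.4, 225.5]
eef_rot: [-3.142, -0.0, -0.074]
ft_force: [1.0, -0.6, -0.9]
width: 15.5
gripper_force: 60.0
```

```bash
python3 g.py 420.8 -296.3 120 -.075
```

```text
[-0.    -0.     0.001] [ 70.6  -0.3 105.5] t 21.4 q6 [-0.85  0.09  1.73  0.    1.32  0.8 ]
```

Request:
{"op": "jog_arm", "data": {
  "deltas": [
    {"xyz": [4, 0, 4], "finger_gap": 0},
    {"xyz": [12, 0, 14], "finger_gap": 0},
    {"xyz": [22, 0, 28], "finger_gap": 0},
    {"xyz": [34, 0, 44], "finger_gap": 0},
    {"xyz": [46, 0, 60], "finger_gap": 0},
    {"xyz": [56, 0, 74], "finger_gap": 0},
    {"xyz": [64, 0, 86], "finger_gap": 0},
    {"xyz": [69, 0, 96], "finger_gap": 0},
    {"xyz": [70.6, -0.3, 103], "finger_gap": 0},
    {"xyz": [70.6, -0.3, 105.5], "finger_gap": 0},
    {"xyz": [70.6, -0.3, 105.5], "finger_gap": 0},
    {"xyz": [70.6, -0.3, 105.5], "finger_gap": 0}
  ]
}}

```text
time_s: 22.55
tcp_pos: [420.9, -296.6, 120.4]
eef_rot: [3.141, -0.001, -0.075]
ft_force: [0.3, -0.1, -0.1]
width: 15.5
gripper_force: 60.0
```

```bash
python3 g.py 420.8 -296.3 46 -.075
```

```text
[ 0.001 -0.001 -0.   ] [-0.2 -0.3 74.4] t 22.6 q6 [-0.75  0.26  1.79  0.    1.09  0.9 ]
```

Request:
{"op": "jog_arm", "data": {
  "deltas": [
    {"xyz": [0, -0.2, 6], "finger_gap": 0},
    {"xyz": [0, -0.2, 15], "finger_gap": 0},
    {"xyz": [0, -0.2, 25], "finger_gap": 0},
    {"xyz": [0, -0.2, 34], "finger_gap": 0},
    {"xyz": [0, -0.2, 42], "finger_gap": 0},
    {"xyz": [0, -0.2, 49], "finger_gap": 0},
    {"xyz": [0, -0.2, 56], "finger_gap": 0},
    {"xyz": [0, -0.2, 62], "finger_gap": 0},
    {"xyz": [0, -0.2, 66], "finger_gap": 0},
    {"xyz": [0, -0.2, 69], "finger_gap": 0},
    {"xyz": [0, -0.2, 70], "finger_gap": 0},
    {"xyz": [0, -0.2, 70], "finger_gap": 0}
  ]
}}

```text
time_s: 23.75
tcp_pos: [421.0, -296.2, 49.9]
eef_rot: [3.142, -0.0, -0.075]
ft_force: [-0.3, 0.3, -1.0]
width: 15.8
gripper_force: 60.0
```

Request:
{"op": "jog_arm", "data": {
  "deltas": [
    {"xyz": [0, 0, 1], "finger_gap": 0},
    {"xyz": [0, 0, 2], "finger_gap": 0},
    {"xyz": [0, 0, 3], "finger_gap": 0},
    {"xyz": [0, 0, 3.5], "finger_gap": 0},
    {"xyz": [0, 0, 4], "finger_gap": 0},
    {"xyz": [0, 0, 4], "finger_gap": 0},
    {"xyz": [0, 0, 4], "finger_gap": 0}
  ]
}}

```text
time_s: 24.45
tcp_pos: [420.9, -296.2, 45.9]
eef_rot: [-3.142, -0.0, -0.075]
ft_force: [-0.3, 0.0, 1.5]
width: 15.6
gripper_force: 60.0
```

```bash
python3 g.py 420.8 -296.3 46 -.075
```

```text
[-0. -0. -0.] [-0.1  0.1 -0.1] t 24.4 q6 [-0.75  0.35  1.88  0.    0.91  0.9 ]
```

Seated. Now I'll ease the grip, open and rise straight up.

Request:
{"op": "jog_arm", "data": {
  "deltas": [
    {"finger_gap": 0},
    {"finger_gap": 0},
    {"finger_gap": 0}
  ],
  "grip_force": 3
}}

```text
time_s: 24.75
tcp_pos: [420.9, -296.2, 45.9]
eef_rot: [-3.142, -0.0, -0.075]
ft_force: [-0.9, 1.1, 0.8]
width: 15.9
gripper_force: 3.0
```

Request:
{"op": "jog_arm", "data": {
  "deltas": [
    {"finger_gap": 20},
    {"finger_gap": 30},
    {"finger_gap": 45},
    {"finger_gap": 60},
    {"finger_gap": 80},
    {"finger_gap": 80},
    {"finger_gap": 80},
    {"finger_gap": 80},
    {"finger_gap": 80},
    {"finger_gap": 80}
  ],
  "grip_force": 10
}}

```text
time_s: 25.75
tcp_pos: [420.9, -296.2, 45.8]
eef_rot: [-3.142, -0.0, -0.075]
ft_force: [-0.0, -0.6, 0.3]
width: 79.7
gripper_force: 0.0
```

Request:
{"op": "jog_arm", "data": {
  "deltas": [
    {"xyz": [0, 0, -5], "finger_gap": 80},
    {"xyz": [0, 0, -15], "finger_gap": 80},
    {"xyz": [0, 0, -30], "finger_gap": 80},
    {"xyz": [0, 0, -50], "finger_gap": 80},
    {"xyz": [0, 0, -75], "finger_gap": 80},
    {"xyz": [0, 0, -105], "finger_gap": 80},
    {"xyz": [0, 0, -140], "finger_gap": 80},
    {"xyz": [0, 0, -175], "finger_gap": 80},
    {"xyz": [0, 0, -205], "finger_gap": 80},
    {"xyz": [0, 0, -230], "finger_gap": 80},
    {"xyz": [0, 0, -245], "finger_gap": 80},
    {"xyz": [0, 0, -250], "finger_gap": 80}
  ]
}}

```text
time_s: 26.95
tcp_pos: [421.5, -296.7, 298.7]
eef_rot: [3.139, -0.004, -0.075]
ft_force: [1.0, -0.6, -0.5]
width: 80.0
gripper_force: 0.0
```

```bash
python3 g.py 220 -220 320 -.075
```

```text
[ 0.003 -0.004 -0.   ] [-206.6  -61.3  -22.2] t 26.9 q6 [-0.75  0.15  1.48  0.    1.51  0.9 ]
```

Request:
{"op": "jog_arm", "data": {
  "deltas": [
    {"xyz": [-10, -3, 0], "finger_gap": 80},
    {"xyz": [-30, -9, -4], "finger_gap": 80},
    {"xyz": [-55, -16, -8], "finger_gap": 80},
    {"xyz": [-80, -24, -12], "finger_gap": 80},
    {"xyz": [-105, -31, -16], "finger_gap": 80},
    {"xyz": [-130, -38, -20], "finger_gap": 80},
    {"xyz": [-155, -46, -22], "finger_gap": 80},
    {"xyz": [-178, -53, -22], "finger_gap": 80},
    {"xyz": [-196, -58, -22], "finger_gap": 80},
    {"xyz": [-206, -61, -22], "finger_gap": 80},
    {"xyz": [-206, -61, -22], "finger_gap": 80},
    {"xyz": [-206, -61, -22], "finger_gap": 80}
  ]
}}

```text
time_s: 28.15
tcp_pos: [220.3, -219.9, 317.6]
eef_rot: [-3.141, -0.0, -0.076]
ft_force: [-1.1, 0.0, 0.3]
width: 80.0
gripper_force: 0.0
```

```bash
python3 - <<'E'
from h import *
a=robot.grab_frame("scene");b=robot.grab_frame("top")
cv2.imwrite("pics/k.png",np.hstack([cv2.resize(a[130:330,190:390],(400,400),interpolation=2),cv2.resize(b[140:290,225:375],(400,400),interpolation=2)]))
t=b.astype(int);m=((t[...,2]-t[...,1]>60)&(t[...,2]-t[...,0]>60)).astype(np.uint8); m[:,:330]=0;m[:,370:]=0;m[:200]=0;m[280:]=0
print(cv2.minAreaRect(np.argwhere(m)[:,::-1].astype(np.float32)))
E
```

```text
((346.04119873046875, 243.9646759033203), (6.059023857116699, 44.40727615356445), 4.398705005645752)
```

View pics/k.png

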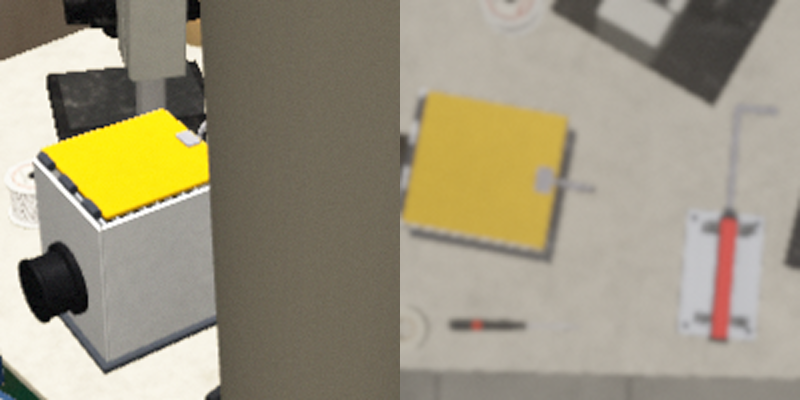

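The final picture shows the flap shut with its ring free, the rod in its two cradles with the hook pointing forward as before, and the spool, screwdriver and tape where they were.

```bash
python3 -c "
from plant import robot;print(robot.close_job())"
```

```text
the job is handed in; nothing more can be done
None
```

I pulled the flap fully shut with the hook, then unhooked the rod and laid it back in its rest with the hook facing as before. I handed the job in at about 28 s; the interface gave no verdict, and the rod lies about 3 mm to the side of where it started, within the slot's play.

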